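# Stack a parts tray in the cabinet drawer and shut it

## Task

Put the wooden parts tray that stands on the bench away in the drawer of the small grey cabinet, on top of the like tray already in there: pull the drawer fully open by its handle, carry the tray over level with its two valve springs in it, and set it down so that its foot drops between the four steel corner angles of the tray below and it sits flat on that tray's rim. Then push the drawer fully shut. Leave the piston and the sealant tube on the bench in front where they are.

Things in the scene. Friction and masses are not known exactly. Their poses are not given: they have to be found in the camera images.
- cabinet_front (a point): middle of the top front edge (145 mm above the bench) of the grey steel cabinet fixed on the bench, 160 deep (x) x 211 wide (y) x 145 high, one deep drawer. Its x axis points from drawer front to back: the drawer opens along -x; z is up. A tape roll (24 high) and a feeler gauge lie on the back half of its top. The underside of its top is 135 mm above the bench.
- drawer (a joint): how far the drawer is out, in m: 0 shut, 0.150 fully open (stop). Slides along the cabinet's -x, 2 N friction, stays where left. Front 12 thick, its top 134 mm above the bench; inner floor at 15 mm; inside 137 (x) x 181 (y), side and back walls 40 high. Centre of its inside at x = 0.0685 - d in cabinet_front's frame when out by d.
- drawer_handle (a point): middle of the drawer's straight round bar handle, about 10 mm thick, 100 long, level along the cabinet's y, 118 mm above the bench, 35 mm out from the drawer front: a finger fits behind it from above. Axes as the cabinet's; moves with the drawer.
- bench_tray_mid (a point): centre, 25 mm over the underside, of the loose wooden tray on the bench. Body 104 (x) x 156 (y) x 50 high, open on top, walls 7, floor 5 thick. A rib 10 thick, its top 48 mm over the underside, runs along x through the middle from wall to wall: the grip, pinched from above across y. On each side of it a compartment 66 (y) x 90 (x). The same if turned half round.
- bench_tray: the same tray, origin centred on its underside; about 0.4 kg. Its lowest 16 mm (foot) is set in 2 mm all round: 100 x 152. Outside each corner a steel angle 2.5 thick rises 14 mm above the rim (top 64 mm over the underside), its last 6 mm flared outward by 4 mm as a lead-in; 117 x 169 over the flares.
- stored_tray_mid (a point): centre, half-way up, of the like tray standing loose inside the drawer, its x and y nearly along the cabinet's; same sizes. It has 6 to 10 mm of play and rides along with the drawer. A tray stacked on it properly stands 50 mm higher with 2 mm of play between the angles; the stack then clears the cabinet's top by 6 mm, one that rides on the angles does not.
- stored_tray: the same stored tray, origin centred on its underside. A ball bearing lies in one compartment, below the rim.
- spring_1: valve spring, 28 across x 42 high, standing loose in the bench tray's +y compartment, about 52 mm from the rib's centre line; origin at its underside.
- spring_2: the other valve spring, alike, in the -y compartment; origin at its underside.
- piston_1: bare metal engine piston, 66 across x 54 high, standing on its skirt, loose on the bench between the tray and the drawer; a bystander (another stands at the back). Origin: centre of its underside.
- sealant_tube: white sealant tube with a red cap, 38 x 130 x 26 high, lying loose on the bench; a bystander. Origin: centre of its underside.

How it is judged (in metres and radians):
On the way, in this order (a step that is already met when the one before it is completed fails the run):
1. the drawer has been pulled fully open (at least 135 mm) (value of joint drawer above 0.135 m), for 0.2 s.
2. with the drawer still open, the bench tray sits squarely on the stored tray, its foot between all four corner angles, and has been let go (x of bench_tray_mid in the frame of stored_tray_mid between -0.005 and 0.005 m and y of bench_tray_mid in the frame of stored_tray_mid between -0.005 and 0.005 m and z of bench_tray_mid in the frame of stored_tray_mid between 0.046 and 0.054 m and angle between the x axis of bench_tray_mid and the x axis of stored_tray_mid, either way round below 0.06 rad and angle between the z axis of bench_tray_mid and the z axis of stored_tray_mid, either way round below 0.04 rad and value of joint drawer above 0.1 m and contact force between the fingers and bench_tray below 0.3 N), for 0.3 s.
At the end, for the whole second after the job is handed in: The drawer is shut (within 8 mm) with both trays in it at rest: the bench tray seated on the stored tray (centres within 5 mm along each side, 50 mm higher within 4 mm, parallel within 0.06 rad, flat within 0.04 rad), and both valve springs still in the bench tray (x of bench_tray_mid in the frame of stored_tray_mid between -0.005 and 0.005 m and y of bench_tray_mid in the frame of stored_tray_mid between -0.005 and 0.005 m and z of bench_tray_mid in the frame of stored_tray_mid between 0.046 and 0.054 m and angle between the x axis of bench_tray_mid and the x axis of stored_tray_mid, either way round below 0.06 rad and angle between the z axis of bench_tray_mid and the z axis of stored_tray_mid, either way round below 0.04 rad and x of stored_tray_mid in the frame of cabinet_front between 0.0385 and 0.0985 m and y of stored_tray_mid in the frame of cabinet_front between -0.03 and 0.03 m and z of stored_tray_mid in the frame of cabinet_front between -0.113 and -0.097 m and x of spring_1 in the frame of bench_tray_mid between -0.05 and 0.05 m and y of spring_1 in the frame of bench_tray_mid between -0.075 and 0.075 m and z of spring_1 in the frame of bench_tray_mid between -0.035 and 0.035 m and x of spring_2 in the frame of bench_tray_mid between -0.05 and 0.05 m and y of spring_2 in the frame of bench_tray_mid between -0.075 and 0.075 m and z of spring_2 in the frame of bench_tray_mid between -0.035 and 0.035 m and linear speed of each of bench_tray, stored_tray below 0.02 m/s and value of joint drawer below 0.008 m); the robot touches nothing.
It fails at once if the piston was shoved (more than 30 mm) (distance of piston_1 from where it was at the start of the episode above 0.03 m).
It fails at once if the sealant tube was shoved (more than 30 mm) (distance of sealant_tube from where it was at the start of the episode above 0.03 m).
It fails at once if the bench tray was tipped (more than 0.5 rad) (angle between bench_tray_mid's own z axis and vertical above 0.5 rad).
It also fails if it takes over 72 s, if anything falls off the work surface, if the arm or the gripper's body presses on something with over 40 N, if the wrist force passes 120 N, or if a joint passes its speed limit or range.

## Robot

A 7-joint arm with a two-finger parallel gripper is mounted at the origin on a cart in front of the work surface, level with it; the furniture and walls round the work are solid. World frame = base frame: x ahead of the robot, y to its left, z up, the work surface at z = 0. Lengths are in m, angles in degrees, forces in N, time in s.
With the tool pointing down it reaches from about 0.4 to 0.85 m from the base axis. Payload 10.4 kg.
Tool frame: the origin (TCP) lies midway between the tips of the shut fingers; the grasp point (between the pads) lies 19 mm behind it; z points along the fingers, y is the direction in which the jaws open and shut (so a half turn about z gives the same grasp; the last joint's range is limited). The gripper opens to 87 mm and grips with 3 to 60 N. Pads are 19 mm wide; open, the fingers measure 117 mm over their backs; the gripper's body (75 mm by 190 mm) begins 51 mm behind the grasp point.
Start: joints at [-65.352, 19.034, -3.707, 83.658, 1.238, 77.344, -5.071], TCP at [0.273, 0.562, 0.191] pointing down, gripper open.
Joint ranges: [-148.97, 148.97], [-28.65, 121.19], [-84.17, 76.75], [9.2, 138.47], [-72.65, 252.65], [3.7, 117.97], [-149.18, 149.18]. Speed limits (degrees/s): [127.2, 127.2, 159.86, 159.86, 180, 180, 180].

## Interface

Orientations are given as a 3x3 rotation matrix whose columns are the frame's x, y, z axes.
In Python, from rig import env gives the robot as it stands. The module is installed in compiled form; this text tells all that it offers.
- The arm moves only by the shell command python3 -m crank 'ROWS' [OPENING] [FORCE]. ROWS is JSON, a list of rows, each an object of numbers: "tx", "ty", "tz": the shift along the tool's x, y, z in cm; "twist": the turn about the tool's z in rad. In form: [{"tx": .., "ty": .., "tz": .., "twist": ..}, ...]. A call has 1 to 10 rows; each row shifts and turns the commanded pose from where the row before left it, along the tool's axes as they then stand; what a row does not reach is not made up. A row lasts 1/10 s, in which the tool goes at most 50 mm and 8.59 degrees, less where a joint would pass 70% of its speed; a pose out of reach is approached as far as the arm can. A call with a gripper value outside its range is refused whole. OPENING is the closure, from -1 (fully open) to 1 (shut), set as the call begins (- or left out, the last holds). The fingers move at their own pace and stop on an object; FORCE is the grip in N (left out, the last holds). Time passes only in rows, so rows that do not move let the fingers close. It gives the time, the measured TCP pose, the force and the opening at its end, in the units of the state.
- env.read_state(): the state, without advancing time (a new reading comes with each control period).
- env.snapshot(name): name is "scene" or "side" or "wrist"; returns a dict with "frame" (420x560x3 uint8, red, green, blue), "range_z" (420x560 float32, m along the optical axis (not along the pixel's ray), 0 where there is no reading), "vertical_fov" (degrees; the focal length in pixels is half the picture's height over the tangent of half this angle, whatever the lens; pixels are square), "cx", "cy" (the principal point, pixels), "camera_from_world" (4x4, takes a point from world to camera coordinates). Camera axes: x right, y down, z forward; pixel columns grow to the right and rows downward; lengths in m; the calibration is good to about 2 mm. A picture is of the moment at which its call begins.
- env.finish_job(): hands the job in, once; it reports no verdict.
The state is a dict: "t": time; "joint_pos": joint angles; "qvel": joint speeds; "effort": joint torques, N m; "tool_pos": TCP position; "ee_rot": TCP orientation; "ft_force": force on the tool from outside, world axes, zero at the start; "torque": the same for the moment, N m; "grip_width": finger opening in m.
Only numpy, scipy, OpenCV 4.12 (cv2) and the standard library are available. Lean on these libraries where they do the work, as an engineer would, in place of code of your own. Each camera call takes 0.05 s, during which the arm holds its last target. There are 200 camera calls.

## Working session

There is one attempt and no reset: what is moved stays moved. The work goes in short steps, Python scripts to look and compute and a shell command to move; the robot and the scene stay as the last step left them, time stands still between calls to the robot, and variables do not carry over. Pictures are saved under pics/ and viewed, about 8 in all and at most 12, crops included, and the job is handed in when it is done.

```bash
mkdir -p pics; cat > h.py <<'E'
import numpy as np, cv2
from rig import env
def snap(n, f=None):
    s=env.snapshot(n)
    if f: cv2.imwrite('pics/'+f, s['frame'][:,:,::-1])
    return s
def cloud(s):
    h,w=s['range_z'].shape; F=h/2/np.tan(np.radians(s['vertical_fov'])/2)
    v,u=np.mgrid[:h,:w]; z=s['range_z'].astype(float)
    P=np.stack([(u-s['cx'])/F*z,(v-s['cy'])/F*z,z,np.ones_like(z)],-1)
    W=P@np.linalg.inv(s['camera_from_world']).T
    W[z<=0]=np.nan
    return W[...,:3]
E
python3 - <<'E'
from h import *
st=env.read_state(); print({k:np.round(v,3).tolist() for k,v in st.items()})
for n in ['scene','side','wrist']:
    s=snap(n,n+'0.png'); np.savez(n+'0.npz',**s); print(n,s['vertical_fov'],s['cx'],s['cy'],np.round(np.linalg.inv(s['camera_from_world']),3).tolist())
a=cv2.imread('pics/scene0.png');b=cv2.imread('pics/side0.png')
E
```

```text
{'t': 0.0, 'joint_pos': [-65.351, 19.071, -3.707, 83.707, 1.237, 77.343, -5.07], 'qvel': [0.084, 0.104, 0.003, 0.055, -0.019, -0.005, 0.031], 'effort': [0.001, -62.325, 0.025, -38.99, -0.061, 0.04, 0.0], 'tool_pos': [0.273, 0.562, 0.19], 'ee_rot': [[-0.899, 0.437, -0.001], [0.437, 0.899, -0.001], [-0.0, -0.001, -1.0]], 'ft_force': [0.26, 0.036, 0.934], 'torque': [0.011, 0.026, 0.03], 'grip_width': 0.087}
scene 46.73009707033765 276.44867731718324 211.37679894085832 [[0.491, -0.356, 0.795, -0.575], [-0.871, -0.199, 0.448, -0.756], [-0.002, -0.913, -0.408, 0.697], [0.0, 0.0, 0.0, 1.0]]
side 57.51061825768159 278.529659328047 208.11590990058033 [[0.915, -0.278, 0.294, 0.213], [-0.404, -0.629, 0.663, -0.835], [0.001, -0.726, -0.688, 0.845], [0.0, 0.0, 0.0, 1.0]]
wrist 65.29679285651166 280.2325190798069 205.73902141719628 [[0.437, 0.859, 0.265, 0.2], [0.899, -0.417, -0.131, 0.598], [-0.002, 0.296, -0.955, 0.383], [0.0, 0.0, 0.0, 1.0]]
```

View pics/scene0.png

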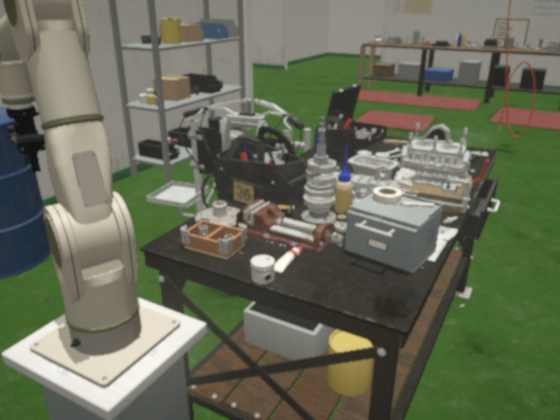

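View pics/side0.png

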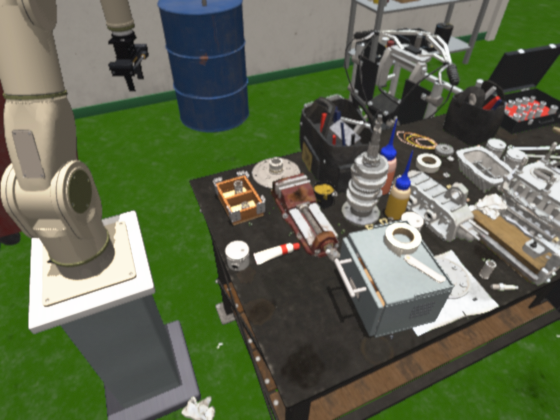

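Scene view: tray at (215,238), cabinet at (393,230) with its handle around (376,243), piston (262,268), tube (288,260). Side view: tray (240,198), cabinet top (395,260), handle (345,272), piston (237,255), tube (277,252).

```bash
python3 - <<'E'
from h import *
for n in ['scene','side']:
    s=np.load(n+'0.npz'); W=cloud(s); 
    box={'scene':dict(cab=(340,445,185,270),tray=(178,250,220,258),pist=(248,276,254,285),tube=(272,304,243,275)),
         'side':dict(cab=(330,450,220,335),tray=(208,270,172,226),pist=(222,252,238,272),tube=(250,302,238,268))}[n]
    for k,(a,b,c,d) in box.items():
        P=W[c:d,a:b].reshape(-1,3); P=P[~np.isnan(P[:,0])]
        lo,hi={'cab':(.135,.155),'tray':(.042,.056),'pist':(.03,.07),'tube':(.012,.04)}[k]
        Q=P[(P[:,2]>lo)&(P[:,2]<hi)]
        r=cv2.minAreaRect((Q[:,:2]*1000).astype(np.float32))
        print(n,k,len(Q),'zmed',np.median(Q[:,2]).round(4),'zmax',P[:,2].max().round(3),np.round(r[0],1),np.round(r[1],1),round(r[2],2), np.round(cv2.boxPoints(r)).tolist())
s=np.load('side0.npz')
cv2.imwrite('pics/c1.png',np.hstack([cv2.resize(s['frame'][165:235,200:310,::-1],(400,256),interpolation=2),cv2.resize(s['frame'][215:335,325:455,::-1],(277,256),interpolation=2)]))
E
```

```text
scene cab 1888 zmed 0.146 zmax 0.172 [ 688.8 -427.3] [212.5 183.5] 80.65 [[581.0, -517.0], [762.0, -547.0], [797.0, -337.0], [616.0, -308.0]]
scene tray 648 zmed 0.0485 zmax 0.07 [499.2  45.7] [185.5 166.7] 1.17 [[405.0, 127.0], [408.0, -40.0], [594.0, -36.0], [590.0, 131.0]]
scene pist 390 zmed 0.0527 zmax 0.058 [ 380.4 -172.6] [67.1 60.5] 53.1 [[336.0, -181.0], [384.0, -218.0], [425.0, -164.0], [376.0, -128.0]]
scene tube 245 zmed 0.0183 zmax 0.056 [ 481.2 -194.6] [201.6  48.8] 11.96 [[377.0, -192.0], [388.0, -239.0], [585.0, -198.0], [575.0, -150.0]]
side cab 4677 zmed 0.1444 zmax 0.173 [ 690.1 -427.7] [213.7 175.7] 80.71 [[586.0, -519.0], [760.0, -547.0], [794.0, -336.0], [621.0, -308.0]]
side tray 515 zmed 0.0473 zmax 0.067 [463.7  43.6] [110.  165.9] 1.75 [[406.0, 125.0], [411.0, -41.0], [521.0, -38.0], [516.0, 128.0]]
side pist 425 zmed 0.0513 zmax 0.056 [ 381.8 -174.7] [62.9 61. ] 43.18 [[338.0, -174.0], [380.0, -218.0], [426.0, -175.0], [384.0, -131.0]]
side tube 244 zmed 0.0177 zmax 0.026 [ 515.7 -193.2] [118.9  31.9] 0.11 [[456.0, -177.0], [456.0, -209.0], [575.0, -209.0], [575.0, -177.0]]
```

View pics/c1.png

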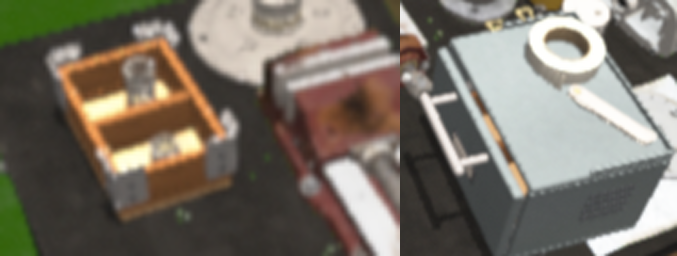

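```bash
python3 - <<'E'
from h import *
ex=np.array([.9866,-.1633]); ey=np.array([.1633,.9866]); O=np.array([.620,-.4157])
for n in ['scene','side']:
    W=cloud(np.load(n+'0.npz')); P=W.reshape(-1,3); P=P[~np.isnan(P[:,0])]
    L=np.c_[(P[:,:2]-O)@ex,(P[:,:2]-O)@ey,P[:,2]]
    T=L[(L[:,2]>.14)&(L[:,2]<.15)&(abs(L[:,0]-.08)<.12)&(abs(L[:,1])<.14)]
    print(n,'top x',np.percentile(T[:,0],[0.2,1,3,50,97,99,99.8]).round(4),'y',np.percentile(T[:,1],[0.2,1,99,99.8]).round(4))
    for lo in (-.1,-.06,-.02,.02,.06):
        q=T[(T[:,1]>lo)&(T[:,1]<lo+.04)]; print('  front/back at y',lo+.02,np.percentile(q[:,0],[1,99]).round(4))
    for lo in (0,.04,.08,.12): 
        q=T[(T[:,0]>lo)&(T[:,0]<lo+.04)]; print('  sides at x',lo+.02,np.percentile(q[:,1],[1,99]).round(4))
    H=L[(L[:,0]<-.03)&(L[:,0]>-.09)&(abs(L[:,1])<.08)&(L[:,2]>.09)&(L[:,2]<.14)]
    print('handle n',len(H),'x',np.percentile(H[:,0],[2,10,50,90,98]).round(4),'y',np.percentile(H[:,1],[1,99]).round(4),'z',np.percentile(H[:,2],[5,50,95]).round(4))
    for lo in (-.05,-.025,0,.025):
        q=H[(H[:,1]>lo)&(H[:,1]<lo+.025)]; print('  ',len(q),np.median(q,0).round(4))
    F=L[(L[:,0]<.01)&(L[:,0]>-.035)&(abs(L[:,1])<.09)&(L[:,2]>.03)&(L[:,2]<.09)]
    print('drawer face x',np.percentile(F[:,0],[10,50,90]).round(4),len(F))
    D=L[(L[:,0]<.01)&(L[:,0]>-.05)&(abs(L[:,1])<.09)&(L[:,2]>.124)&(L[:,2]<.139)]
    print('drawer top x',np.percentile(D[:,0],[2,50,98]).round(4),len(D))
E
```

```text
scene top x [-0.0062 -0.0049 -0.0029  0.0512  0.1546  0.1578  0.1598] y [-0.1058 -0.1047  0.1025  0.1042]
  front/back at y -0.08 [-0.0038  0.1581]
  front/back at y -0.039999999999999994 [-0.0042  0.158 ]
  front/back at y 0.0 [-0.0025  0.1588]
  front/back at y 0.04 [-0.0058  0.0805]
  front/back at y 0.08 [-0.0056  0.1092]
  sides at x 0.02 [-0.1049  0.1015]
  sides at x 0.06 [-0.1049  0.1024]
  sides at x 0.1 [-0.1046  0.1038]
  sides at x 0.13999999999999999 [-0.1045  0.1029]
handle n 174 x [-0.061  -0.0598 -0.0562 -0.0471 -0.0327] y [-0.0533  0.0508] z [0.1155 0.1216 0.1249]
   48 [-0.056  -0.0392  0.1218]
   35 [-0.0566 -0.0119  0.1216]
   35 [-0.057   0.0118  0.1218]
   42 [-0.0552  0.0392  0.1212]
drawer face x [-0.0206 -0.0176 -0.0145] 1148
drawer top x [-0.0218 -0.0159  0.0016] 362
side top x [-2.900e-03 -2.000e-03 -1.000e-04  6.050e-02  1.538e-01  1.556e-01
  1.571e-01] y [-0.106  -0.1053  0.1029  0.1045]
  front/back at y -0.08 [-0.0008  0.1558]
  front/back at y -0.039999999999999994 [-0.0018  0.1556]
  front/back at y 0.0 [-0.0023  0.1556]
  front/back at y 0.04 [-0.0023  0.1548]
  front/back at y 0.08 [-0.0025  0.1537]
  sides at x 0.02 [-0.1052  0.1008]
  sides at x 0.06 [-0.1052  0.1024]
  sides at x 0.1 [-0.1058  0.103 ]
  sides at x 0.13999999999999999 [-0.1054  0.1036]
handle n 253 x [-0.059  -0.0581 -0.0535 -0.0388 -0.0318] y [-0.0558  0.05  ] z [0.117  0.1211 0.1238]
   78 [-0.0513 -0.0428  0.1212]
   45 [-0.0553 -0.0125  0.1213]
   45 [-0.0553  0.0116  0.1214]
   66 [-0.0517  0.0394  0.1211]
drawer face x [-0.0196 -0.0181 -0.0172] 498
drawer top x [-0.0189 -0.0143 -0.0015] 424
```

```bash
T='{"twist":0.1425}'; python3 -m crank '[{"twist":0.1425},{"twist":0.1425},{"twist":0.1425},{"twist":0.1425},{"twist":0.1425},{"twist":0.1425},{"twist":0.1425},{"twist":0.1425},{"twist":0.1425}]' 0.4 40
python3 -m crank '[{"tx":-4.1,"ty":2},{"tx":-4.1,"ty":2},{"tx":-4.1,"ty":2},{"tx":-4.1,"ty":2},{"tx":-4.1,"ty":2},{"tx":-4.1,"ty":2},{"tx":-4.1,"ty":2},{"tx":-4.1,"ty":2},{"tx":-4.1,"ty":2},{"tx":-4.1,"ty":2}]'
python3 -m crank '[{"tx":-4.1,"ty":2},{"tx":-4.1,"ty":2},{"tx":-4.1,"ty":2},{"tx":-4.1,"ty":2},{"tx":-4.1,"ty":2},{"tx":-4.1,"ty":2},{"tx":-4.1,"ty":2},{"tx":-4.1,"ty":2},{"tx":-3,"ty":2},{},{}]' ; python3 -m crank '[{"tx":-4.1,"ty":2},{"tx":-4.1,"ty":2},{"tx":-4.1,"ty":2},{"tx":-4.1,"ty":2},{"tx":-4.1,"ty":2},{"tx":-4.1,"ty":2},{"tx":-4.1,"ty":2},{"tx":-4.1,"ty":2},{},{}]'
```

```text
validation failed for argument at $[0]...
validation failed for argument at $[0]...
validation failed for argument at $[0]...
validation failed for argument at $[0]...
```

```bash
python3 -m crank '[{"tx":0,"ty":0,"tz":0,"twist":0.1425},{"tx":0,"ty":0,"tz":0,"twist":0.1425},{"tx":0,"ty":0,"tz":0,"twist":0.1425},{"tx":0,"ty":0,"tz":0,"twist":0.1425},{"tx":0,"ty":0,"tz":0,"twist":0.1425},{"tx":0,"ty":0,"tz":0,"twist":0.1425},{"tx":0,"ty":0,"tz":0,"twist":0.1425},{"tx":0,"ty":0,"tz":0,"twist":0.1425},{"tx":0,"ty":0,"tz":0,"twist":0.1425},{"tx":0,"ty":0,"tz":0,"twist":0}]' 0.4 40
```

```text
t: 1.15
tool_pos: [0.2733, 0.5619, 0.1905]
ee_rot: [[0.166, 0.986, -0.0], [0.986, -0.166, -0.001], [-0.001, 0.0, -1.0]]
ft_force: [0.8, 0.6, -0.2]
grip_width: 0.027
```

```bash
python3 -m crank '[{"tx":-4.1,"ty":2,"tz":0,"twist":0},{"tx":-4.1,"ty":2,"tz":0,"twist":0},{"tx":-4.1,"ty":2,"tz":0,"twist":0},{"tx":-4.1,"ty":2,"tz":0,"twist":0},{"tx":-4.1,"ty":2,"tz":0,"twist":0},{"tx":-4.1,"ty":2,"tz":0,"twist":0},{"tx":-4.1,"ty":2,"tz":0,"twist":0},{"tx":-4.1,"ty":2,"tz":0,"twist":0},{"tx":-4.1,"ty":2,"tz":0,"twist":0},{"tx":-4.1,"ty":2,"tz":0,"twist":0}]' | sed -n 1,3p
python3 -m crank '[{"tx":-4.1,"ty":2,"tz":0,"twist":0},{"tx":-4.1,"ty":2,"tz":0,"twist":0},{"tx":-4.1,"ty":2,"tz":0,"twist":0},{"tx":-4.1,"ty":2,"tz":0,"twist":0},{"tx":-4.1,"ty":2,"tz":0,"twist":0},{"tx":-4.1,"ty":2,"tz":0,"twist":0},{"tx":-4.1,"ty":2,"tz":0,"twist":0},{"tx":-4.1,"ty":2,"tz":0,"twist":0},{"tx":-4.1,"ty":2,"tz":0,"twist":0},{"tx":-4.1,"ty":2,"tz":0,"twist":0}]'
python3 - <<'E'
from h import *
st=env.read_state(); p=np.array(st['tool_pos']);R=np.array(st['ee_rot'])
print(R.T@(np.array([.567,-.408,p[2]])-p)*100)
E
```

```text
t: 2.15
tool_pos: [0.4037, 0.123, 0.191]
ee_rot: [[0.159, 0.987, 0.0], [0.987, -0.159, 0.0], [0.001, 0.0, -1.0]]
t: 3.15
tool_pos: [0.5344, -0.3137, 0.1903]
ee_rot: [[0.157, 0.988, -0.0], [0.988, -0.157, 0.0], [0.0, -0.0, -1.0]]
ft_force: [0.9, 0.4, 0.2]
grip_width: 0.0263
[-8.79897490e+00  4.70064453e+00 -4.28563897e-03]
```

```bash
python3 -m crank '[{"tx":-4.1,"ty":2.2,"tz":0,"twist":0},{"tx":-3.0,"ty":1.6,"tz":0,"twist":0},{"tx":-1,"ty":0.5,"tz":0,"twist":0},{"tx":0,"ty":0,"tz":0,"twist":0},{"tx":0,"ty":0,"tz":0,"twist":0}]'
python3 - <<'E'
from h import *
s=snap('wrist','w1.png'); W=cloud(s)
st=env.read_state(); p=np.array(st['tool_pos']);R=np.array(st['ee_rot'])
P=W.reshape(-1,3);P=P[~np.isnan(P[:,0])]
L=(P-p)@R   # tool frame
z=P[:,2]
H=L[(z>.108)&(z<.13)&(abs(L[:,1])<.035)&(abs(L[:,0])<.09)]
print('bar tool', len(H))
for lo in (-.06,-.04,-.02,0,.02,.04):
    q=H[(H[:,0]>lo)&(H[:,0]<lo+.02)&(p[2]-H[:,2]>.118)]
    if len(q): print(lo+.01,len(q),np.percentile(q[:,1],[2,50,98]).round(4), 'ztop',(p[2]-q[:,2]).max().round(4))
print(R.T@(np.array([.567,-.408,p[2]])-p)*100,p)
E
```

```text
t: 3.65
tool_pos: [0.563, -0.3983, 0.1907]
ee_rot: [[0.161, 0.987, -0.0], [0.987, -0.161, 0.001], [0.001, -0.0, -1.0]]
ft_force: [1.3, 0.2, -1.0]
grip_width: 0.0261
bar tool 1940
-0.049999999999999996 325 [0.0016 0.0086 0.021 ] ztop 0.1237
-0.03 256 [0.0016 0.0067 0.012 ] ztop 0.1237
-0.01 284 [0.0016 0.0066 0.0118] ztop 0.1238
0.01 295 [0.0015 0.0065 0.0116] ztop 0.1236
0.03 574 [0.0015 0.0112 0.0338] ztop 0.1239
0.05 108 [0.0015 0.0063 0.0111] ztop 0.1233
[-9.55163354e-01  5.28645250e-01 -8.89037960e-04] [ 0.56332039 -0.39772183  0.19095769]
```

View pics/w1.png

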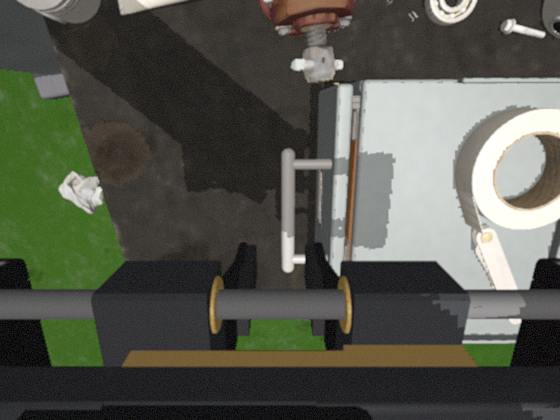

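The wrist view shows the bar from (289,152) to (290,268), parallel to the jaws, with the fingertips straddling it at columns 245 and 318. It needs about 6.5 mm of shift along tool y.

```bash
python3 -m crank '[{"tx":-0.5,"ty":0.35,"tz":0,"twist":0},{"tx":-0.4,"ty":0.3,"tz":0,"twist":0},{"tx":0,"ty":0,"tz":2,"twist":0},{"tx":0,"ty":0,"tz":2,"twist":0},{"tx":0,"ty":0,"tz":2,"twist":0},{"tx":0,"ty":0,"tz":2,"twist":0},{"tx":0,"ty":0,"tz":1.1,"twist":0},{"tx":0,"ty":0,"tz":0,"twist":0},{"tx":0,"ty":0,"tz":0,"twist":0}]'
python3 -m crank '[{"tx":0,"ty":0,"tz":0,"twist":0},{"tx":0,"ty":0,"tz":0,"twist":0},{"tx":0,"ty":0,"tz":0,"twist":0},{"tx":0,"ty":0,"tz":0,"twist":0},{"tx":0,"ty":0,"tz":0,"twist":0}]' 1 30
```

```text
t: 4.6
tool_pos: [0.5682, -0.4095, 0.1006]
ee_rot: [[0.163, 0.987, 0.001], [0.987, -0.163, -0.0], [-0.0, 0.001, -1.0]]
ft_force: [0.4, -0.1, 0.3]
grip_width: 0.0263
t: 5.1
tool_pos: [0.5679, -0.4093, 0.0999]
ee_rot: [[0.164, 0.987, 0.0], [0.987, -0.164, 0.0], [0.0, 0.0, -1.0]]
ft_force: [0.0, -0.1, 0.0]
grip_width: 0.002
```

```bash
python3 - <<'E'
from h import *
s=snap('wrist','w2.png'); W=cloud(s); side=snap('side')
cv2.imwrite('pics/w2.png',np.hstack([cv2.resize(s['frame'][60:420,100:480,::-1],(400,380)),cv2.resize(side['frame'][200:340,300:450,::-1],(400,380),interpolation=2)]))
print(env.read_state()['grip_width'])
E
```

```text
0.00039984989470175206
```

View pics/w2.png

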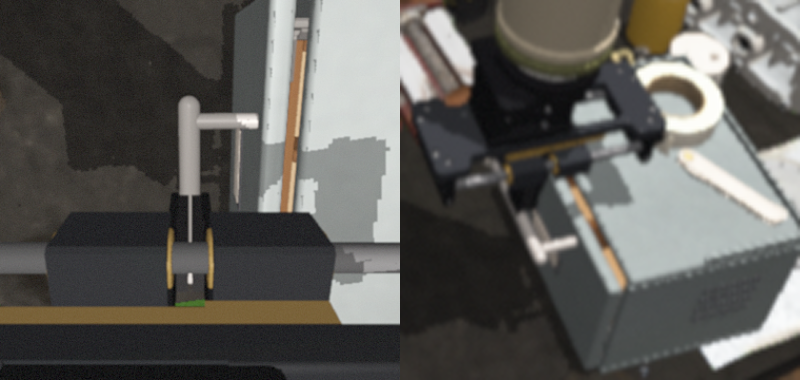

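```bash
python3 -m crank '[{"tx":0,"ty":-0.5,"tz":0,"twist":0},{"tx":0,"ty":-0.5,"tz":0,"twist":0},{"tx":0,"ty":-0.5,"tz":0,"twist":0},{"tx":0,"ty":0,"tz":0,"twist":0}]'
cat >> h.py <<'E'
def cabframe(P):
    ex=np.array([.9866,-.1633]); ey=np.array([.1633,.9866]); O=np.array([.620,-.4157])
    return np.c_[(P[:,:2]-O)@ex,(P[:,:2]-O)@ey,P[:,2]]
def face(n='side'):
    P=cloud(snap(n)).reshape(-1,3);L=cabframe(P[~np.isnan(P[:,0])])
    D=L[(L[:,0]<.01)&(L[:,0]>-.2)&(abs(L[:,1])<.1)&(L[:,2]>.128)&(L[:,2]<.138)]
    H=L[(L[:,0]<-.03)&(L[:,0]>-.25)&(abs(L[:,1])<.055)&(abs(L[:,1])>.015)&(L[:,2]>.119)&(L[:,2]<.126)]
    return np.percentile(D[:,0],[2,50,98]).round(4),len(D),np.median(H,0).round(4),len(H)
E
python3 -c "
from h import *
print(face(), env.read_state()['grip_width'], env.read_state()['ft_force'])"
```

```text
t: 5.6
tool_pos: [0.5521, -0.407, 0.1]
ee_rot: [[0.165, 0.986, -0.0], [0.986, -0.165, 0.0], [0.0, -0.0, -1.0]]
ft_force: [0.9, -1.0, 0.1]
grip_width: 0.0002
(array([-0.0771, -0.0138, -0.0016]), 270, array([-0.0523, -0.0418,  0.1218]), 85) 0.0005131031729754453 [ 0.23053196  0.10435113 -0.06958648]
```

```bash
python3 - <<'E'
from h import *
s=snap('wrist','w3.png'); W=cloud(s)
st=env.read_state(); p=np.array(st['tool_pos']);R=np.array(st['ee_rot'])
L=(W.reshape(-1,3)-p)@R; L=L.reshape(W.shape)
for r in range(180,330,10):
    print(r,[tuple(np.round(L[r,c]*1000).astype(int)) if not np.isnan(L[r,c,0]) else None for c in range(255,305,6)])
cv2.imwrite('pics/w3.png',cv2.resize(s['frame'][150:350,180:400,::-1],(660,600)))
E
```

```text
180 [(np.int64(15), np.int64(-23), np.int64(102)), (np.int64(15), np.int64(-18), np.int64(101)), (np.int64(15), np.int64(-12), np.int64(101)), (np.int64(15), np.int64(-7), np.int64(102)), (np.int64(15), np.int64(-1), np.int64(101)), (np.int64(15), np.int64(4), np.int64(101)), (np.int64(15), np.int64(10), np.int64(101)), (np.int64(15), np.int64(15), np.int64(102)), (np.int64(43), np.int64(12), np.int64(-21))]
190 [(np.int64(6), np.int64(-23), np.int64(103)), (np.int64(6), np.int64(-18), np.int64(103)), (np.int64(6), np.int64(-12), np.int64(101)), (np.int64(6), np.int64(-7), np.int64(101)), (np.int64(6), np.int64(-1), np.int64(102)), (np.int64(6), np.int64(4), np.int64(102)), (np.int64(6), np.int64(10), np.int64(101)), (np.int64(6), np.int64(16), np.int64(102)), (np.int64(37), np.int64(12), np.int64(-21))]
200 [(np.int64(-4), np.int64(-24), np.int64(102)), (np.int64(-4), np.int64(-18), np.int64(101)), (np.int64(-4), np.int64(-12), np.int64(101)), (np.int64(-4), np.int64(-7), np.int64(101)), (np.int64(-4), np.int64(-1), np.int64(101)), (np.int64(-4), np.int64(4), np.int64(101)), (np.int
[... 4393 characters left out ...]
-3), np.int64(-118)), (np.int64(30), np.int64(-2), np.int64(-118)), (np.int64(30), np.int64(0), np.int64(-118)), (np.int64(30), np.int64(1), np.int64(-119)), (np.int64(29), np.int64(3), np.int64(-117)), (np.int64(31), np.int64(4), np.int64(-120)), (np.int64(33), np.int64(6), np.int64(-123))]
320 [(np.int64(31), np.int64(-6), np.int64(-124)), (np.int64(29), np.int64(-5), np.int64(-121)), (np.int64(6), np.int64(-5), np.int64(-90)), (np.int64(-1), np.int64(-3), np.int64(-80)), (np.int64(-2), np.int64(0), np.int64(-80)), (np.int64(-2), np.int64(2), np.int64(-80)), (np.int64(-1), np.int64(4), np.int64(-80)), (np.int64(29), np.int64(4), np.int64(-121)), (np.int64(31), np.int64(6), np.int64(-124))]
```

View pics/w3.png

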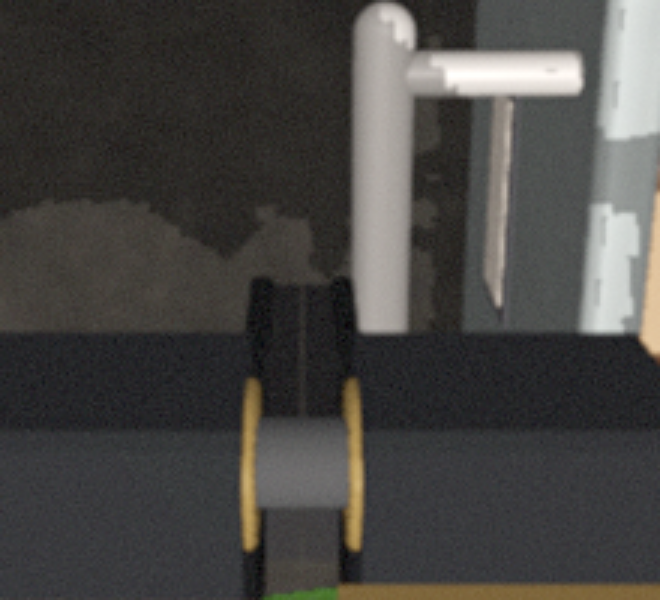

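The bar (in this crop x≈383) is behind the shut fingers now, and their visible tips end about 30 mm above the reported TCP, so they seem to have closed over the bar. I'll check this with the fixed cameras.

```bash
python3 - <<'E'
from h import *
st=env.read_state(); p=np.array(st['tool_pos']);R=np.array(st['ee_rot']); print(p)
for n in ['side','scene']:
    s=snap(n); W=cloud(s); f=s['frame'].astype(int)
    L=((W-p)@R); dark=(f.max(-1)<80)
    m=(abs(L[...,0])<.06)&(abs(L[...,1])<.11)&(L[...,2]<.02)&(L[...,2]>-.2)&dark
    q=L[m]
    print(n,'dark pts',len(q))
    for zl in np.arange(-.15,.02,.01):
        k=q[(q[:,2]>=zl)&(q[:,2]<zl+.01)]
        if len(k): print(round(zl,3),len(k),'x',k[:,0].min().round(3),k[:,0].max().round(3),'y',k[:,1].min().round(3),k[:,1].max().round(3))
E
```

```text
[ 0.55302007 -0.40675382  0.09997369]
side dark pts 2691
-0.15 1042 x -0.04 0.037 y -0.096 0.094
-0.14 221 x -0.04 0.021 y -0.096 0.092
-0.13 250 x -0.041 0.017 y -0.093 0.088
-0.12 173 x -0.04 0.03 y -0.087 0.084
-0.11 72 x -0.04 0.028 y -0.088 0.083
-0.1 1 x -0.009 -0.009 y 0.005 0.005
-0.09 2 x -0.013 -0.012 y 0.011 0.013
-0.08 2 x -0.014 -0.011 y 0.011 0.013
-0.07 15 x -0.013 -0.009 y -0.012 0.01
-0.06 28 x -0.013 -0.003 y -0.011 0.008
-0.05 26 x -0.014 0.006 y -0.01 0.066
-0.04 27 x -0.013 0.008 y -0.01 0.064
-0.03 43 x -0.058 0.018 y -0.006 0.051
-0.02 46 x -0.057 0.024 y 0.009 0.05
-0.01 52 x -0.06 0.03 y 0.048 0.051
0.0 57 x -0.06 0.046 y 0.048 0.051
0.01 58 x -0.059 0.046 y 0.048 0.051
scene dark pts 1593
-0.15 333 x -0.039 0.033 y -0.1 0.077
-0.14 158 x -0.04 0.034 y -0.098 0.079
-0.13 169 x -0.041 0.036 y -0.098 0.084
-0.12 158 x -0.039 0.034 y -0.092 0.082
-0.11 87 x -0.039 0.034 y -0.091 0.084
-0.1 2 x -0.012 -0.012 y -0.017 -0.012
-0.09 23 x -0.013 -0.006 y -0.018 0.009
-0.08 21 x -0.013 -0.005 y -0.015 0.012
-0.07 32 x -0.014 0.01 y -0.015 0.013
-0.06 32 x -0.012 0.01 y -0.016 0.006
-0.05 32 x -0.012 0.009 y -0.014 0.007
-0.04 22 x -0.011 0.058 y -0.011 0.054
-0.02 2 x 0.006 0.008 y 0.045 0.05
```

Both fixed cameras agree. The real fingertips are about 34 mm short of the reported TCP along the tool: the tips lie at tool z ≈ -33 mm, and the body starts at -105 instead of -70. I'll use that offset from here. Next I re-centre over the bar and go down 3.4 cm.

```bash
python3 -m crank '[{"tx":0,"ty":0,"tz":-1,"twist":0},{"tx":0,"ty":0.7,"tz":0,"twist":0},{"tx":0,"ty":0.6,"tz":0,"twist":0},{"tx":0,"ty":0,"tz":0,"twist":0}]' 0.4
python3 -m crank '[{"tx":0,"ty":0,"tz":1.5,"twist":0},{"tx":0,"ty":0,"tz":1.5,"twist":0},{"tx":0,"ty":0,"tz":1.4,"twist":0},{"tx":0,"ty":0,"tz":0,"twist":0}]'
python3 -m crank '[{"tx":0,"ty":0,"tz":0,"twist":0},{"tx":0,"ty":0,"tz":0,"twist":0},{"tx":0,"ty":0,"tz":0,"twist":0},{"tx":0,"ty":0,"tz":0,"twist":0},{"tx":0,"ty":0,"tz":0,"twist":0}]' 1 30
```

```text
t: 6.2
tool_pos: [0.5671, -0.4086, 0.1095]
ee_rot: [[0.162, 0.987, 0.0], [0.987, -0.162, 0.0], [0.0, 0.0, -1.0]]
ft_force: [-0.5, -0.5, -0.0]
grip_width: 0.0225
t: 6.6
tool_pos: [0.5644, -0.4077, 0.0624]
ee_rot: [[0.164, 0.986, -0.004], [0.986, -0.164, 0.003], [0.002, -0.004, -1.0]]
ft_force: [-0.8, -0.2, -0.2]
grip_width: 0.0262
t: 7.1
tool_pos: [0.5664, -0.4093, 0.0666]
ee_rot: [[0.164, 0.987, 0.001], [0.987, -0.164, -0.001], [-0.001, 0.001, -1.0]]
ft_force: [1.5, -1.2, 1.9]
grip_width: 0.0104
```

```bash
python3 -m crank '[{"tx":0,"ty":-0.8,"tz":0,"twist":0},{"tx":0,"ty":-1.5,"tz":0,"twist":0},{"tx":0,"ty":-1.5,"tz":0,"twist":0},{"tx":0,"ty":-1.5,"tz":0,"twist":0},{"tx":0,"ty":-1.5,"tz":0,"twist":0},{"tx":0,"ty":-1.5,"tz":0,"twist":0},{"tx":0,"ty":-1.5,"tz":0,"twist":0},{"tx":0,"ty":-1.5,"tz":0,"twist":0},{"tx":0,"ty":-1.5,"tz":0,"twist":0},{"tx":0,"ty":-0.8,"tz":0,"twist":0}]'
python3 -m crank '[{"tx":0,"ty":-0.4,"tz":0,"twist":0},{"tx":0,"ty":-0.3,"tz":0,"twist":0},{"tx":0,"ty":-0.2,"tz":0,"twist":0},{"tx":0,"ty":0,"tz":0,"twist":0},{"tx":0,"ty":0,"tz":0,"twist":0}]'
python3 -c "
from h import *
st=env.read_state();print(cabframe(np.array([st['tool_pos']])),st['grip_width'],face(),face('scene'))"
```

```text
t: 8.1
tool_pos: [0.4306, -0.3876, 0.0665]
ee_rot: [[0.165, 0.986, 0.001], [0.986, -0.165, -0.001], [-0.001, 0.001, -1.0]]
ft_force: [1.5, -6.8, 1.1]
grip_width: 0.0098
t: 8.6
tool_pos: [0.4229, -0.3865, 0.0664]
ee_rot: [[0.164, 0.986, 0.0], [0.986, -0.164, -0.002], [-0.002, 0.001, -1.0]]
ft_force: [-1.8, -5.4, 4.8]
grip_width: 0.0097
[[-0.19928004 -0.00333742  0.06641571]] 0.00974797677178368 (array([-0.19  , -0.1592, -0.0013]), 233, array([-0.1967, -0.0419,  0.1214]), 131) (array([-0.1933, -0.1623,  0.003 ]), 190, array([-0.1935, -0.04  ,  0.1228]), 105)
```

```bash
python3 -m crank '[{"tx":0,"ty":0,"tz":0,"twist":0},{"tx":0,"ty":0,"tz":0,"twist":0},{"tx":0,"ty":0,"tz":0,"twist":0},{"tx":0,"ty":0,"tz":-2,"twist":0},{"tx":0,"ty":0,"tz":-3,"twist":0},{"tx":0,"ty":0,"tz":-3,"twist":0},{"tx":-1,"ty":2,"tz":-3,"twist":0},{"tx":-1,"ty":2,"tz":-3,"twist":0},{"tx":-2,"ty":3,"tz":-3,"twist":0}]' 0.4
python3 -m crank '[{"tx":-2,"ty":2.5,"tz":-1,"twist":0},{"tx":0,"ty":2.2,"tz":0,"twist":0},{"tx":0,"ty":0,"tz":0,"twist":0},{"tx":0,"ty":0,"tz":0,"twist":0},{"tx":0,"ty":0,"tz":0,"twist":0}]' -1
cat >> h.py <<'E'
def look(name,f):
    s=snap('wrist',f); W=cloud(s); st=env.read_state(); np.savez(name,W=W,frame=s['frame'],p=st['tool_pos'],R=st['ee_rot']); return s,W
E
python3 - <<'E'
from h import *
s,W=look('st.npz','st.png')
P=W.reshape(-1,3);P=P[~np.isnan(P[:,0])];L=cabframe(P)
m=(L[:,0]>-.16)&(L[:,0]<0.0)&(abs(L[:,1])<.1)
for lo,hi in ((.055,.072),(.072,.082)):
    q=L[m&(L[:,2]>lo)&(L[:,2]<hi)]; r=cv2.minAreaRect((q[:,:2]*1000).astype(np.float32)); print(lo,len(q),np.round(r[0],1),np.round(r[1],1),round(r[2],2),np.median(q[:,2]))
E
```

```text
t: 9.6
tool_pos: [0.4864, -0.4349, 0.2373]
ee_rot: [[0.162, 0.987, 0.001], [0.987, -0.162, 0.002], [0.002, 0.001, -1.0]]
ft_force: [0.9, -1.5, 2.2]
grip_width: 0.026
t: 10.1
tool_pos: [0.5276, -0.4634, 0.2457]
ee_rot: [[0.164, 0.986, -0.0], [0.986, -0.164, 0.001], [0.001, -0.0, -1.0]]
ft_force: [0.3, -0.7, 0.1]
grip_width: 0.0586
0.055 5052 [-76.6  -0. ] [152.4 199.7] 0.02 0.06319724170899552
0.072 1628 [-76.4  -0.2] [152.6 199.3] 0.04 0.0765232893973462
```

View pics/st.png

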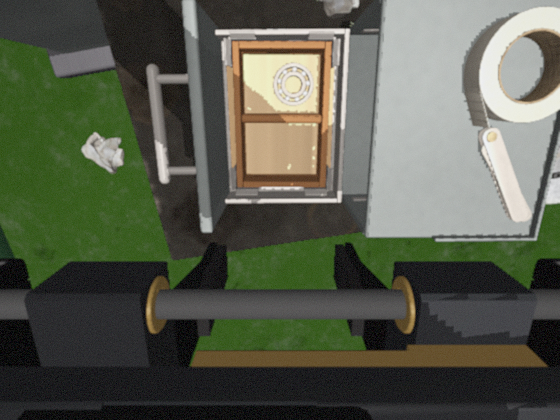

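The stored tray shows fully in the open drawer: rim from (229,38) to (333,192), rib at row 117, bearing at (293,84). Now I fit its pose, and I'll use the same function on the bench tray.

```bash
cat >> h.py <<'E'
def trayfit(npz, guess, ztop, yaw, half=(.075,.1)):
    """robust fit of rim rectangle + rib from wood-coloured points at rim height; yaw of tray x axis (rad)"""
    from scipy.optimize import least_squares
    d=np.load(npz); W=d['W']; f=d['frame'].astype(int)
    wood=(f[...,0]-f[...,2]>35)&(f[...,0]>f[...,1]+8)
    m=wood&(abs(W[...,2]-ztop)<.004)
    P=W[m][:,:2]
    def loc(v):
        c,s=np.cos(v[2]),np.sin(v[2]); q=P-v[:2]; return np.c_[q@[c,s],q@[-s,c]]
    l=loc([*guess,yaw]); P=P[(abs(l[:,0])<half[0])&(abs(l[:,1])<half[1])]
    # distance outside wall solids (rim 104x156 walls 7, rib 10)
    def res(v):
        q=loc(v); ax,ay=abs(q[:,0]),abs(q[:,1])
        def box(a,b,cx,cy,hx,hy):
            dx=np.maximum(abs(a-cx)-hx,0);dy=np.maximum(abs(b-cy)-hy,0);return np.hypot(dx,dy)
        r=np.min([box(ax,ay,.0485,0,.0035,.078),box(ax,ay,0,.0745,.052,.0035),box(ax,ay,0,0,.05,.005)],0)
        return r*1000
    best=least_squares(res,[*guess,yaw],loss='soft_l1',diff_step=1e-4,x_scale=[.01,.01,.05])
    q=loc(best.x); k=res(best.x)<1.5
    q=q[k]; 
    return best.x,len(P),k.mean(),np.percentile(q[:,0],[1,99]),np.percentile(q[:,1],[1,99]),P
E
python3 - <<'E'
from h import *
d=np.load('st.npz');W=d['W']
print('rib z',np.nanmedian(W[114:121,255:310,2]),'rim z',np.nanmedian(W[60:180,232:240,2]),np.nanmedian(W[60:180,325:331,2]))
for zt in (.062,.065):
  v,n,k,a,b,P=trayfit('st.npz',(.5386,-.402),zt,-.164)
  print(np.round(v,4),n,k,np.round(a,4),np.round(b,4),'cab',cabframe(np.array([[v[0],v[1],0]])), 'yaw rel cab deg',np.degrees(v[2]+.164))
E
```

```text
rib z 0.061309476710493804 rim z 0.06314089967223141 0.06315497504291545
[ 0.5401 -0.3974 -0.1683] 3901 1.0 [-0.0518  0.0517] [-0.0772  0.0774] cab [[-0.08184294  0.00498075  0.        ]] yaw rel cab deg -0.2439805471442752
[ 0.5401 -0.3975 -0.1685] 3432 1.0 [-0.0519  0.0517] [-0.0771  0.0775] cab [[-0.08184066  0.00489573  0.        ]] yaw rel cab deg -0.2580501916065173
```

```bash
python3 -m crank '[{"tx":0,"ty":0,"tz":0,"twist":0.1377},{"tx":0,"ty":0,"tz":0,"twist":0.1377},{"tx":0,"ty":0,"tz":0,"twist":0.1377},{"tx":0,"ty":0,"tz":0,"twist":0.1377},{"tx":0,"ty":0,"tz":0,"twist":0.1377},{"tx":0,"ty":0,"tz":0,"twist":0.1377},{"tx":0,"ty":0,"tz":0,"twist":0.1377},{"tx":0,"ty":0,"tz":0,"twist":0.1377},{"tx":0,"ty":0,"tz":0,"twist":0.1377},{"tx":0,"ty":0,"tz":0,"twist":0.1377}]' 0.4
python3 -m crank '[{"tx":0,"ty":-3,"tz":0,"twist":0},{"tx":-0.8,"ty":-4.5,"tz":0,"twist":0},{"tx":-0.8,"ty":-4.5,"tz":0,"twist":0},{"tx":-0.8,"ty":-4.5,"tz":0,"twist":0},{"tx":-0.8,"ty":-4.5,"tz":0,"twist":0},{"tx":-0.8,"ty":-4.5,"tz":0,"twist":0},{"tx":-0.8,"ty":-4.5,"tz":0,"twist":0},{"tx":-0.8,"ty":-4.5,"tz":0,"twist":0},{"tx":-0.8,"ty":-4.5,"tz":0,"twist":0},{"tx":-0.8,"ty":-4.5,"tz":0,"twist":0}]'
python3 -m crank '[{"tx":-0.8,"ty":-4,"tz":0,"twist":0},{"tx":-0.8,"ty":-2,"tz":0,"twist":0},{"tx":-0.8,"ty":-1,"tz":0,"twist":0},{"tx":0,"ty":0,"tz":0,"twist":0},{"tx":0,"ty":0,"tz":0,"twist":0},{"tx":0,"ty":0,"tz":0,"twist":0}]'
python3 - <<'E'
from h import *
print(np.round(env.read_state()['joint_pos'],1))
s,W=look('bt.npz','bt.png')
for zt in (.048,.05):
  v,n,k,a,b,P=trayfit('bt.npz',(.464,.044),zt,.03)
  print(np.round(v,4),n,k,np.round(a,4),np.round(b,4))
E
```

```text
t: 11.15
tool_pos: [0.528, -0.4632, 0.2463]
ee_rot: [[1.0, 0.023, 0.001], [0.023, -1.0, 0.001], [0.001, -0.001, -1.0]]
ft_force: [-0.0, 0.4, 0.5]
grip_width: 0.0262
t: 12.15
tool_pos: [0.4488, -0.0665, 0.25]
ee_rot: [[1.0, 0.028, -0.004], [0.028, -1.0, 0.007], [-0.003, -0.007, -1.0]]
ft_force: [1.3, 1.0, -1.4]
grip_width: 0.0258
t: 12.75
tool_pos: [0.4242, -0.0002, 0.2499]
ee_rot: [[1.0, 0.025, -0.006], [0.025, -1.0, 0.003], [-0.006, -0.004, -1.0]]
ft_force: [0.1, 0.3, 1.1]
grip_width: 0.0262
[ -61.   -17.1   45.9  107.9   12.    84.6 -106.1]
[0.4652 0.046  0.0281] 3355 0.9976154992548435 [-0.052   0.0518] [-0.0774  0.0779]
[0.4652 0.0459 0.0284] 2983 1.0 [-0.052   0.0519] [-0.0775  0.0779]
```

View pics/bt.png

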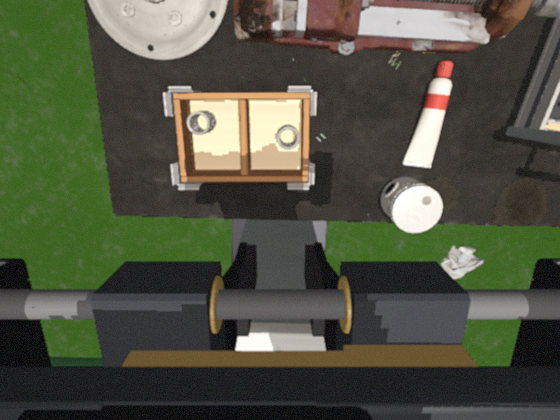

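Springs are at (201,122) and (288,136), rib at column 243, tube and piston to the right. The tray fits at (0.4652, 0.0460) with yaw 0.028. I'll move over the rib, go part-way down and recheck.

```bash
python3 -m crank '[{"tx":2,"ty":-2,"tz":0,"twist":0},{"tx":2.2,"ty":-2.5,"tz":1,"twist":0},{"tx":0,"ty":0,"tz":3,"twist":0},{"tx":0,"ty":0,"tz":4,"twist":0},{"tx":0,"ty":0,"tz":4,"twist":0},{"tx":0,"ty":0,"tz":3,"twist":0},{"tx":0,"ty":0,"tz":2,"twist":0},{"tx":0,"ty":0,"tz":0,"twist":0},{"tx":0,"ty":0,"tz":0,"twist":0}]' 0.5
python3 - <<'E'
from h import *
st=env.read_state();p=np.array(st['tool_pos']);R=np.array(st['ee_rot']);print(np.round(p,4),np.round(st['joint_pos'],1))
s,W=look('bt2.npz',None)
v,n,k,a,b,P=trayfit('bt2.npz',(.464,.044),.05,.03)
print(np.round(v,4),n,k,np.round(a,4),np.round(b,4))
print('delta tool cm',(R.T@np.array([v[0]-p[0],v[1]-p[1],-.014-p[2]])*100).round(2),'twist',-(v[2]-np.arctan2(R[1,0],R[0,0])))
# springs: points above floor in the compartments
c,sn=np.cos(v[2]),np.sin(v[2]);d=W-np.array([v[0],v[1],0]);lx=d[...,0]*c+d[...,1]*sn;ly=-d[...,0]*sn+d[...,1]*c
for sg in (1,-1):
    m=(abs(lx)<.043)&(sg*ly>.008)&(sg*ly<.068)&(W[...,2]>.035)&(W[...,2]<.06)
    if m.sum(): print('spring',sg,m.sum(),np.percentile(lx[m],[2,98]).round(3),np.percentile(ly[m],[2,98]).round(3))
E
```

```text
t: 13.7
tool_pos: [0.4642, 0.0466, 0.0805]
ee_rot: [[1.0, 0.025, -0.006], [0.025, -1.0, 0.002], [-0.005, -0.002, -1.0]]
ft_force: [-0.3, 0.2, 0.8]
grip_width: 0.0215
[0.4642 0.0466 0.0805] [-63.    5.6  55.  116.6  -5.4  60.6 -94. ]
[0.4653 0.0462 0.0273] 5647 1.0 [-0.0507  0.0516] [-0.0775  0.0776]
delta tool cm [0.16 0.07 9.45] twist -0.0022691163130283444
spring 1 668 [0.006 0.031] [0.039 0.065]
spring -1 679 [-0.012  0.014] [-0.066 -0.041]
```

```bash
python3 -m crank '[{"tx":0.15,"ty":0.05,"tz":1,"twist":0},{"tx":0,"ty":0,"tz":2,"twist":0},{"tx":0,"ty":0,"tz":2,"twist":0},{"tx":0,"ty":0,"tz":2,"twist":0},{"tx":0,"ty":0,"tz":1.4,"twist":0},{"tx":0,"ty":0,"tz":1,"twist":0},{"tx":0,"ty":0,"tz":0,"twist":0},{"tx":0,"ty":0,"tz":0,"twist":0}]' 0.5
python3 -m crank '[{"tx":0,"ty":0,"tz":0,"twist":0},{"tx":0,"ty":0,"tz":0,"twist":0},{"tx":0,"ty":0,"tz":0,"twist":0},{"tx":0,"ty":0,"tz":0,"twist":0},{"tx":0,"ty":0,"tz":0,"twist":0},{"tx":0,"ty":0,"tz":0,"twist":0}]' 1 50
```

```text
t: 14.55
tool_pos: [0.4652, 0.047, -0.0136]
ee_rot: [[1.0, 0.026, -0.005], [0.026, -1.0, 0.003], [-0.005, -0.003, -1.0]]
ft_force: [0.3, -0.4, 1.1]
grip_width: 0.0217
t: 15.15
tool_pos: [0.4653, 0.0471, -0.0135]
ee_rot: [[1.0, 0.026, -0.005], [0.026, -1.0, 0.003], [-0.005, -0.003, -1.0]]
ft_force: [-1.1, -0.8, 7.3]
grip_width: 0.0098
```

```bash
python3 -m crank '[{"tx":0,"ty":0,"tz":-0.5,"twist":0},{"tx":0,"ty":0,"tz":-1.2,"twist":0},{"tx":0,"ty":0,"tz":-2,"twist":0},{"tx":0,"ty":0,"tz":-2.5,"twist":0},{"tx":0,"ty":0,"tz":-2.5,"twist":0},{"tx":0,"ty":0,"tz":-2.5,"twist":0},{"tx":0,"ty":0,"tz":-2.5,"twist":0},{"tx":0,"ty":0,"tz":-1.5,"twist":0},{"tx":0,"ty":0,"tz":-0.8,"twist":0},{"tx":0,"ty":0,"tz":0,"twist":0}]'
python3 - <<'E'
from h import *
st=env.read_state();p=np.array(st['tool_pos']);R=np.array(st['ee_rot']);print(np.round(p,4),st['ft_force'],st['grip_width'])
s,W=look('h1.npz','h1.png')
v,n,k,a,b,P=trayfit('h1.npz',(.465,.046),.05+p[2]+.0135,.028)
print(np.round(v,4),n,k,np.round(a,4),np.round(b,4))
m=None
# tilt of rim: fit plane
f=s['frame'].astype(int);wood=(f[...,0]-f[...,2]>35)&(f[...,0]>f[...,1]+8)
z0=.05+p[2]+.0135
q=W[wood&(abs(W[...,2]-z0)<.008)&(abs(W[...,0]-v[0])<.06)&(abs(W[...,1]-v[1])<.085)]
A=np.c_[q[:,:2]-v[:2],np.ones(len(q))];c=np.linalg.lstsq(A,q[:,2],rcond=None)[0];print('plane',c,z0)
tg=np.array([.5401,-.3975]); 
d=R.T@np.r_[tg-v[:2],0]*100; print('delta tool cm (before twist)',d.round(2),'twist',-(-.1685-v[2]),'tray in tool',(R.T@np.r_[v[:2]-p[:2],0]*1000).round(2))
E
```

```text
t: 16.15
tool_pos: [0.466, 0.0468, 0.1467]
ee_rot: [[1.0, 0.026, -0.005], [0.026, -1.0, 0.004], [-0.005, -0.004, -1.0]]
ft_force: [-0.9, -0.3, -4.3]
grip_width: 0.0098
[0.466  0.0468 0.1467] [-0.90758851 -0.26673648 -4.30963432] 0.00983808067187622
[0.4659 0.0466 0.0263] 11575 0.999913606911447 [-0.0303  0.0519] [-0.0772  0.0773]
plane [0.0113944  0.00344003 0.20740035] 0.2101869661199875
delta tool cm (before twist) [ 6.26 44.59 -0.22] twist 0.19481053684517305 tray in tool [-0.04  0.2  -0.  ]
```

```bash
python3 -m crank '[{"tx":0.1,"ty":0.7,"tz":0,"twist":0},{"tx":0.2,"ty":1.5,"tz":0,"twist":0},{"tx":0.3,"ty":2.3,"tz":0,"twist":0},{"tx":0.42,"ty":3,"tz":0,"twist":0},{"tx":0.42,"ty":3,"tz":0,"twist":0},{"tx":0.42,"ty":3,"tz":0,"twist":0},{"tx":0.42,"ty":3,"tz":0,"twist":0},{"tx":0.42,"ty":3,"tz":0,"twist":0},{"tx":0.42,"ty":3,"tz":0,"twist":0},{"tx":0.42,"ty":3,"tz":0,"twist":0}]'
python3 -m crank '[{"tx":0.42,"ty":3,"tz":0,"twist":0},{"tx":0.42,"ty":3,"tz":0,"twist":0},{"tx":0.42,"ty":3,"tz":0,"twist":0},{"tx":0.42,"ty":3,"tz":0,"twist":0},{"tx":0.35,"ty":2.5,"tz":0,"twist":0},{"tx":0.25,"ty":1.8,"tz":0,"twist":0},{"tx":0.2,"ty":1.2,"tz":0,"twist":0},{"tx":0.1,"ty":0.7,"tz":0,"twist":0},{"tx":0,"ty":0.4,"tz":0,"twist":0},{"tx":0,"ty":0,"tz":0,"twist":0.02}]'
python3 -m crank '[{"tx":0,"ty":0,"tz":0,"twist":0.03},{"tx":0,"ty":0,"tz":0,"twist":0.04},{"tx":0,"ty":0,"tz":0,"twist":0.04},{"tx":0,"ty":0,"tz":0,"twist":0.04},{"tx":0,"ty":0,"tz":0,"twist":0.025},{"tx":0,"ty":0,"tz":0,"twist":0},{"tx":0,"ty":0,"tz":0,"twist":0},{"tx":0,"ty":0,"tz":0,"twist":0}]'
python3 - <<'E'
from h import *
st=env.read_state();p=np.array(st['tool_pos']);R=np.array(st['ee_rot']);print(np.round(p,4),np.round(st['joint_pos'],1))
s,W=look('h2.npz','h2.png')
for zt in (.208,.211):
  v,n,k,a,b,P=trayfit('h2.npz',p[:2],zt,-.1685)
  print(np.round(v,4),n,k,np.round(a,4),np.round(b,4))
tg=np.array([.5401,-.3975]); 
print('delta tool cm',(R.T@np.r_[tg-v[:2],0]*100).round(2),'twist',v[2]+.1685)
E
```

```text
t: 17.2
tool_pos: [0.5071, -0.209, 0.1438]
ee_rot: [[1.0, 0.026, -0.008], [0.026, -1.0, 0.002], [-0.008, -0.002, -1.0]]
ft_force: [0.2, -0.0, -4.7]
grip_width: 0.0097
t: 18.2
tool_pos: [0.5379, -0.3928, 0.1437]
ee_rot: [[1.0, 0.005, -0.007], [0.005, -1.0, 0.003], [-0.007, -0.003, -1.0]]
ft_force: [0.1, 1.1, -5.0]
grip_width: 0.0097
t: 19.0
tool_pos: [0.5384, -0.3924, 0.1443]
ee_rot: [[0.986, -0.168, -0.006], [-0.168, -0.986, 0.003], [-0.006, -0.002, -1.0]]
ft_force: [0.4, -0.1, -4.8]
grip_width: 0.0093
[ 0.5384 -0.3924  0.1443] [ -5.9  36.9  58.1  82.3 -31.2  78.4 -46.2]
[ 0.5384 -0.3924 -0.1681] 11052 0.9998190372783207 [-0.03   0.052] [-0.0772  0.0774]
[ 0.5389 -0.3927 -0.1601] 817 0.996328029375765 [-0.0291  0.0513] [-0.0759  0.0776]
delta tool cm [ 0.2   0.46 -0.  ] twist 0.00840161432438813
```

View pics/h2.png

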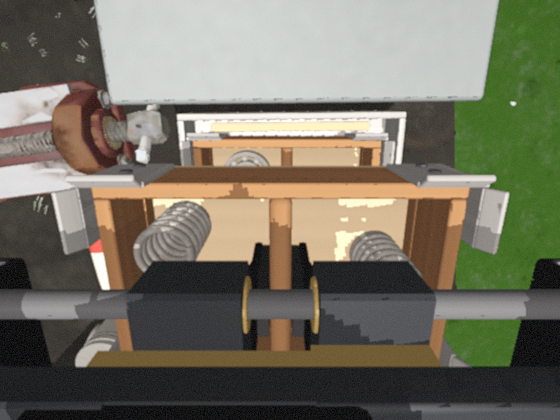

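The held tray is level in the view with both springs standing (at (175,235) and (380,255)). The stored tray's far rim and rib show behind it at (287,145). I'll correct the offset, lower to about 12 mm above the angles and check again.

```bash
python3 -m crank '[{"tx":0.15,"ty":0.27,"tz":0,"twist":0},{"tx":0.1,"ty":0.2,"tz":0.5,"twist":0},{"tx":0,"ty":0,"tz":1,"twist":0},{"tx":0,"ty":0,"tz":1.5,"twist":0},{"tx":0,"ty":0,"tz":1.5,"twist":0},{"tx":0,"ty":0,"tz":1,"twist":0},{"tx":0,"ty":0,"tz":0.7,"twist":0},{"tx":0,"ty":0,"tz":0,"twist":0},{"tx":0,"ty":0,"tz":0,"twist":0}]'
python3 - <<'E'
from h import *
st=env.read_state();p=np.array(st['tool_pos']);R=np.array(st['ee_rot']);print(np.round(p,4))
s,W=look('h3.npz','h3.png'); zt=p[2]+.0635-.0025
v,n,k,a,b,P=trayfit('h3.npz',p[:2],zt,-.1685)
print('held',np.round(v,4),n,k,np.round(a,4),np.round(b,4))
tg=np.array([.5401,-.3975])
print('delta tool cm',(R.T@np.r_[tg-v[:2],0]*100).round(2),'twist',v[2]+.1685)
# stored tray now: far rim and rib, in fit frame of stored tray
c,sn=np.cos(-.1685),np.sin(-.1685)
for nm in ('wrist',):
    f=s['frame'].astype(int);wood=(f[...,0]-f[...,2]>35)&(f[...,0]>f[...,1]+8)
    d=W-np.array([*tg,0]);X=d[...,0]*c+d[...,1]*sn;Y=-d[...,0]*sn+d[...,1]*c
    m=wood&(abs(W[...,2]-.063)<.004)&(abs(Y)<.085)&(X>0)&(X<.07)
    print('stored pts',m.sum(),'x',np.percentile(X[m],[1,50,99]).round(4),'y',np.percentile(Y[m],[1,99]).round(4))
    m2=m&(X<.043); 
    if m2.sum(): print('rib y',np.percentile(Y[m2&(abs(Y)<.02)],[2,50,98]).round(4))
for n in ('side','scene'): snap(n,'pl_%s.png'%n)
E
```

```text
t: 19.95
tool_pos: [0.5398, -0.3976, 0.0825]
ee_rot: [[0.986, -0.168, -0.006], [-0.168, -0.986, 0.002], [-0.006, -0.002, -1.0]]
ft_force: [-0.2, -0.5, -4.4]
grip_width: 0.0096
[ 0.5398 -0.3976  0.0825]
held [ 0.5398 -0.3975 -0.1688] 13344 0.9999250599520384 [-0.0306  0.052 ] [-0.0771  0.0772]
delta tool cm [ 0.03 -0.01 -0.  ] twist -0.0003144877767148335
stored pts 2677 x [0.0446 0.0484 0.052 ] y [-0.0757  0.0756]
```

Alignment is within 0.3 mm. I'll lower 31 mm to seat.

```bash
python3 -m crank '[{"tx":0.02,"ty":0,"tz":0.5,"twist":0},{"tx":0,"ty":0,"tz":0.5,"twist":0},{"tx":0,"ty":0,"tz":0.5,"twist":0},{"tx":0,"ty":0,"tz":0.4,"twist":0},{"tx":0,"ty":0,"tz":0.4,"twist":0},{"tx":0,"ty":0,"tz":0.3,"twist":0},{"tx":0,"ty":0,"tz":0.2,"twist":0},{"tx":0,"ty":0,"tz":0.1,"twist":0},{"tx":0,"ty":0,"tz":0,"twist":0},{"tx":0,"ty":0,"tz":0,"twist":0}]'
```

```text
t: 21.1
tool_pos: [0.5398, -0.3975, 0.0534]
ee_rot: [[0.986, -0.168, -0.006], [-0.168, -0.986, 0.003], [-0.006, -0.002, -1.0]]
ft_force: [0.5, -0.1, -4.9]
grip_width: 0.0096
```

```bash
python3 -m crank '[{"tx":0,"ty":0,"tz":0.1,"twist":0},{"tx":0,"ty":0,"tz":0.1,"twist":0},{"tx":0,"ty":0,"tz":0,"twist":0},{"tx":0,"ty":0,"tz":0,"twist":0}]'; python3 -m crank '[{"tx":0,"ty":0,"tz":0.1,"twist":0},{"tx":0,"ty":0,"tz":0,"twist":0},{"tx":0,"ty":0,"tz":0,"twist":0}]'
```

```text
t: 21.5
tool_pos: [0.5399, -0.3975, 0.0516]
ee_rot: [[0.986, -0.168, -0.005], [-0.168, -0.986, 0.003], [-0.006, -0.002, -1.0]]
ft_force: [-0.4, 1.0, 0.7]
grip_width: 0.0096
t: 21.8
tool_pos: [0.5405, -0.3976, 0.0516]
ee_rot: [[0.986, -0.168, -0.004], [-0.168, -0.986, 0.002], [-0.004, -0.002, -1.0]]
ft_force: [-0.4, 3.3, 6.7]
grip_width: 0.0096
```

Contact came at exactly the expected seat height. Release and lift straight out.

```bash
python3 -m crank '[{"tx":0,"ty":0,"tz":0,"twist":0},{"tx":0,"ty":0,"tz":0,"twist":0},{"tx":0,"ty":0,"tz":0,"twist":0},{"tx":0,"ty":0,"tz":0,"twist":0},{"tx":0,"ty":0,"tz":0,"twist":0},{"tx":0,"ty":0,"tz":0,"twist":0}]' 0.5
python3 -m crank '[{"tx":0,"ty":0,"tz":-0.5,"twist":0},{"tx":0,"ty":0,"tz":-2,"twist":0},{"tx":0,"ty":0,"tz":-2.5,"twist":0},{"tx":0,"ty":0,"tz":-3,"twist":0},{"tx":0,"ty":0,"tz":-3,"twist":0},{"tx":-2,"ty":0,"tz":-3,"twist":0},{"tx":-2,"ty":0,"tz":-3,"twist":0},{"tx":-2,"ty":0,"tz":-2,"twist":0},{"tx":0,"ty":0,"tz":0,"twist":0},{"tx":0,"ty":0,"tz":0,"twist":0}]'
python3 - <<'E'
from h import *
st=env.read_state();p=np.array(st['tool_pos']);R=np.array(st['ee_rot']);print(np.round(p,4))
s,W=look('p1.npz','p1.png')
v,n,k,a,b,P=trayfit('p1.npz',(.5401,-.3975),.113,-.1685)
print('placed',np.round(v,4),n,k,np.round(a,4),np.round(b,4))
f=s['frame'].astype(int);wood=(f[...,0]-f[...,2]>35)&(f[...,0]>f[...,1]+8)
q=W[wood&(abs(W[...,2]-.113)<.008)&(abs(W[...,0]-v[0])<.06)&(abs(W[...,1]-v[1])<.085)]
A=np.c_[q[:,:2]-v[:2],np.ones(len(q))];print('plane',np.linalg.lstsq(A,q[:,2],rcond=None)[0])
E
```

```text
t: 22.4
tool_pos: [0.5396, -0.3974, 0.0502]
ee_rot: [[0.986, -0.168, -0.006], [-0.168, -0.986, 0.003], [-0.006, -0.002, -1.0]]
ft_force: [-0.7, 0.2, 0.3]
grip_width: 0.0216
t: 23.4
tool_pos: [0.482, -0.3877, 0.241]
ee_rot: [[0.986, -0.168, -0.004], [-0.168, -0.986, 0.003], [-0.005, -0.002, -1.0]]
ft_force: [0.1, 1.0, 0.2]
grip_width: 0.0215
[ 0.482  -0.3877  0.241 ]
placed [ 0.5403 -0.3976 -0.168 ] 5237 0.9984724078670995 [-0.0512  0.0518] [-0.0775  0.0777]
plane [ 0.00437864 -0.0004949   0.11257468]
```

View pics/p1.png

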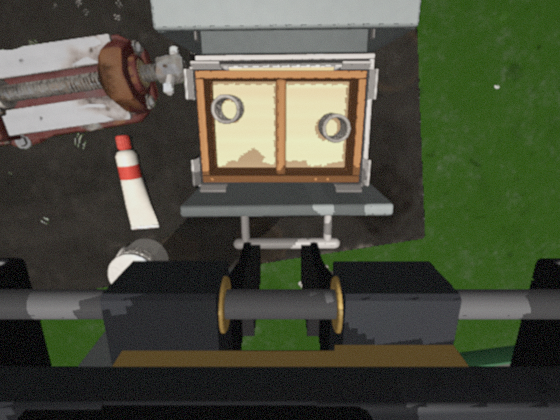

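The tray sits on the stored one: rim from (195,70) to (368,182), springs at (228,109) and (334,127), bench objects undisturbed. The fit agrees within 0.3 mm and the tray is flat. Now I go down in front of the handle with the fingers shut and push.

```bash
python3 -m crank '[{"tx":-2.5,"ty":0,"tz":0,"twist":0},{"tx":-3.5,"ty":0,"tz":0,"twist":0},{"tx":-3.2,"ty":0,"tz":1,"twist":0},{"tx":0,"ty":0,"tz":3,"twist":0},{"tx":0,"ty":0,"tz":4,"twist":0},{"tx":0,"ty":0,"tz":4,"twist":0},{"tx":0,"ty":0,"tz":3.5,"twist":0},{"tx":0,"ty":0,"tz":2.5,"twist":0},{"tx":0,"ty":0,"tz":0,"twist":0},{"tx":0,"ty":0,"tz":0,"twist":0}]' 1
python3 - <<'E'
from h import *
st=env.read_state();print(cabframe(np.array([st['tool_pos']])),st['ft_force'],face(),face('scene'))
E
```

```text
t: 24.45
tool_pos: [0.3898, -0.372, 0.0612]
ee_rot: [[0.986, -0.168, -0.007], [-0.168, -0.986, 0.002], [-0.008, -0.001, -1.0]]
ft_force: [0.0, 0.4, 0.3]
grip_width: 0.0005
[[-0.2342267   0.00547863  0.06124926]] [0.00653501 0.44940764 0.34402541] (array([-0.1641, -0.1576, -0.0017]), 496, array([-0.1693, -0.0402,  0.1209]), 68) (array([-0.1666, -0.1566,  0.0035]), 192, array([-0.2008, -0.0359,  0.1218]), 71)
```

```bash
python3 -m crank '[{"tx":0.5,"ty":0,"tz":0,"twist":0},{"tx":0.5,"ty":0,"tz":0,"twist":0},{"tx":0.5,"ty":0,"tz":0,"twist":0},{"tx":0.6,"ty":0,"tz":0,"twist":0},{"tx":0.8,"ty":0,"tz":0,"twist":0},{"tx":1,"ty":0,"tz":0,"twist":0},{"tx":1.2,"ty":0,"tz":0,"twist":0},{"tx":1.2,"ty":0,"tz":0,"twist":0},{"tx":1.2,"ty":0,"tz":0,"twist":0},{"tx":1.2,"ty":0,"tz":0,"twist":0}]'
python3 -m crank '[{"tx":1.2,"ty":0,"tz":0,"twist":0},{"tx":1.2,"ty":0,"tz":0,"twist":0},{"tx":1,"ty":0,"tz":0,"twist":0},{"tx":0.8,"ty":0,"tz":0,"twist":0},{"tx":0.6,"ty":0,"tz":0,"twist":0},{"tx":0.4,"ty":0,"tz":0,"twist":0},{"tx":0.3,"ty":0,"tz":0,"twist":0},{"tx":0.2,"ty":0,"tz":0,"twist":0},{"tx":0,"ty":0,"tz":0,"twist":0}]'
python3 - <<'E'
from h import *
st=env.read_state();print(cabframe(np.array([st['tool_pos']])),st['ft_force'],face(),face('scene'))
s,W=look('p2.npz',None); P=W.reshape(-1,3);P=P[~np.isnan(P[:,0])];L=cabframe(P)
D=L[(L[:,0]<-.004)&(L[:,0]>-.13)&(abs(L[:,1])<.09)&(L[:,2]>.126)&(L[:,2]<.137)];print('drawer top',np.percentile(D[:,0],[2,50,98]).round(4),len(D))
E
```

```text
t: 25.55
tool_pos: [0.4768, -0.3865, 0.0604]
ee_rot: [[0.986, -0.168, -0.006], [-0.168, -0.986, 0.003], [-0.006, -0.002, -1.0]]
ft_force: [-2.5, 1.8, 2.1]
grip_width: 0.0002
t: 26.45
tool_pos: [0.5321, -0.3963, 0.0603]
ee_rot: [[0.986, -0.168, -0.005], [-0.168, -0.986, 0.002], [-0.006, -0.001, -1.0]]
ft_force: [-0.0, -0.3, -0.1]
grip_width: 0.0002
[[-0.08990913  0.00479706  0.06033112]] [-0.04100343 -0.32842115 -0.06983426] (array([-0.0901, -0.0306, -0.001 ]), 173, array([nan, nan, nan]), 0) (array([-0.1024, -0.038 ,  0.0025]), 140, array([-0.0741, -0.0281,  0.1222]), 109)
drawer top [-0.0377 -0.03   -0.0105] 17610
  return _methods._mean(a, axis=axis, dtype=dtype,
  ret = um.true_divide(
```

```bash
python3 -m crank '[{"tx":0.3,"ty":0,"tz":0,"twist":0},{"tx":0.4,"ty":0,"tz":0,"twist":0},{"tx":0.5,"ty":0,"tz":0,"twist":0},{"tx":0.5,"ty":0,"tz":0,"twist":0},{"tx":0.3,"ty":0,"tz":0,"twist":0},{"tx":0.2,"ty":0,"tz":0,"twist":0},{"tx":0.1,"ty":0,"tz":0,"twist":0},{"tx":0,"ty":0,"tz":0,"twist":0},{"tx":0,"ty":0,"tz":0,"twist":0}]'
python3 -m crank '[{"tx":0.1,"ty":0,"tz":0,"twist":0},{"tx":0.1,"ty":0,"tz":0,"twist":0},{"tx":0,"ty":0,"tz":0,"twist":0}]'
python3 - <<'E'
from h import *
st=env.read_state();print(cabframe(np.array([st['tool_pos']])),st['ft_force'])
s,W=look('p2.npz',None); P=W.reshape(-1,3);P=P[~np.isnan(P[:,0])];L=cabframe(P)
D=L[(L[:,0]<-.004)&(L[:,0]>-.13)&(abs(L[:,1])<.09)&(L[:,2]>.126)&(L[:,2]<.137)];print('drawer top',np.percentile(D[:,0],[2,50,98]).round(4),len(D))
E
```

```text
t: 27.5
tool_pos: [0.5547, -0.3999, 0.0601]
ee_rot: [[0.986, -0.168, -0.005], [-0.168, -0.986, 0.003], [-0.006, -0.002, -1.0]]
ft_force: [-0.5, -0.1, 0.4]
grip_width: 0.0002
t: 27.8
tool_pos: [0.5555, -0.4001, 0.06]
ee_rot: [[0.986, -0.169, -0.007], [-0.169, -0.986, 0.004], [-0.008, -0.003, -1.0]]
ft_force: [-6.2, 2.0, 2.0]
grip_width: 0.0006
[[-0.06618312  0.00486511  0.05999393]] [-6.18414789  1.98375062  1.99972751]
drawer top [-0.0543 -0.0086 -0.0042] 12168
```

```bash
python3 -m crank '[{"tx":0.1,"ty":0,"tz":0,"twist":0},{"tx":0,"ty":0,"tz":0,"twist":0},{"tx":0,"ty":0,"tz":0,"twist":0}]'
python3 -m crank '[{"tx":-0.5,"ty":0,"tz":0,"twist":0},{"tx":-1,"ty":0,"tz":0,"twist":0},{"tx":-2.5,"ty":0,"tz":0,"twist":0},{"tx":-3,"ty":0,"tz":-1,"twist":0},{"tx":-2,"ty":0,"tz":-3,"twist":0},{"tx":0,"ty":0,"tz":-4,"twist":0},{"tx":0,"ty":0,"tz":-4,"twist":0},{"tx":0,"ty":0,"tz":-3,"twist":0},{"tx":0,"ty":0,"tz":0,"twist":0},{"tx":0,"ty":0,"tz":0,"twist":0}]'
python3 - <<'E'
from h import *
s,W=look('p3.npz','p3.png'); P=W.reshape(-1,3);P=P[~np.isnan(P[:,0])];L=cabframe(P)
H=L[(L[:,0]<-.03)&(L[:,0]>-.11)&(abs(L[:,1])<.04)&(L[:,2]>.118)&(L[:,2]<.126)]
D=L[(L[:,0]<.002)&(L[:,0]>-.03)&(abs(L[:,1])<.09)&(L[:,2]>.126)&(L[:,2]<.137)]
C=L[(L[:,0]<.1)&(L[:,0]>-.03)&(abs(L[:,1])<.09)&(L[:,2]>.14)&(L[:,2]<.147)]
print('bar',np.percentile(H[:,0],[2,50,98]).round(4),len(H),'drawer top',np.percentile(D[:,0],[2,50]).round(4),'cab edge',np.percentile(C[:,0],[.5,1,3]).round(4))
sd=snap('side'); Ls=cabframe(cloud(sd).reshape(-1,3)); H=Ls[(Ls[:,0]<-.03)&(Ls[:,0]>-.11)&(abs(Ls[:,1])<.04)&(Ls[:,2]>.118)&(Ls[:,2]<.126)]; print('side bar',np.percentile(H[:,0],[2,50,98]).round(4),len(H))
cv2.imwrite('pics/end.png',np.hstack([s['frame'][:260,60:460,::-1],cv2.resize(sd['frame'][200:340,300:450,::-1],(279,260),interpolation=2)]))
E
```

```text
t: 28.15
tool_pos: [0.5556, -0.4001, 0.06]
ee_rot: [[0.986, -0.169, -0.009], [-0.169, -0.986, 0.005], [-0.009, -0.003, -1.0]]
ft_force: [-9.4, 5.2, 4.4]
grip_width: 0.0005
t: 29.15
tool_pos: [0.4696, -0.3858, 0.2108]
ee_rot: [[0.986, -0.168, -0.004], [-0.168, -0.986, 0.003], [-0.005, -0.002, -1.0]]
ft_force: [0.1, 0.5, -1.6]
grip_width: 0.0005
bar [-0.0539 -0.0489 -0.035 ] 1450 drawer top [-0.0142 -0.0088] cab edge [-0.0024 -0.0024 -0.0022]
side bar [-0.0552 -0.051  -0.0362] 139
```

View pics/end.png

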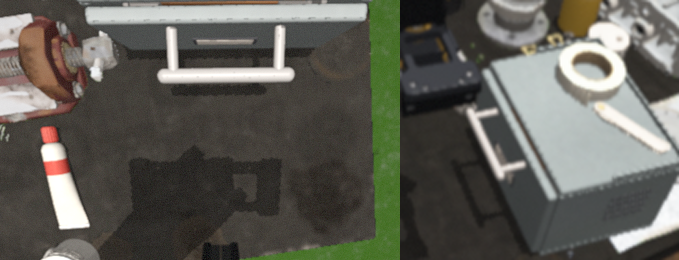

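The drawer is shut: its front face stands 12 mm ahead of the cabinet edge, which is just the front's thickness. The tube and piston are in place and the gripper is clear, so I'm handing in.

```bash
python3 -c "
from h import *
W=cloud(snap('scene'));
for k,(a,b,c,d),lo,hi in (('pist',(248,276,254,285),.045,.07),('tube',(272,304,243,275),.012,.04)):
    Q=W[c:d,a:b].reshape(-1,3);Q=Q[(Q[:,2]>lo)&(Q[:,2]<hi)];print(k,len(Q),np.median(Q,0))
print(env.read_state()['t']); print(env.finish_job())"
```

```text
pist 269 [ 0.37444941 -0.17602605  0.05391707]
tube 242 [ 0.49673732 -0.19632293  0.01871335]
29.3
the job is handed in; nothing more can be done
None
```

The bench tray is in the drawer on top of the stored tray, with both springs in it, and the drawer is shut. I handed in at t = 29.3 s; the system gives no verdict.

**What I did:** I pinched the handle bar and pulled the drawer to its stop, with the handle about 149 mm out. I then gripped the tray by its rib, carried it over level, set it down between the angles and let go. Last, I pushed the drawer shut with closed fingers on the handle.

**Last checks:**
- **Seating (drawer still open, before the push):** the tray's centre was within 0.3 mm of the stored tray's, it was parallel within 0.001 rad, tilted about 0.004 rad and at the right height. Both springs were standing.
- **Drawer:** shut to within about 1 mm, going by the position of its front and handle. The push met only about 12 N, at the stop. I could not see the stack once the drawer was shut.
- **Piston and tube:** both still where they were at the start, as far as the cameras show.

**What failed or disagreed:**
- **Missed first grasp:** the fingers closed above the bar and touched nothing. All three cameras showed the real fingertips about 34 mm short of the reported TCP along the tool. I used that offset afterwards, and the later grasps and the seating height matched it.
- **Camera heights:** the wrist camera read about 2 mm low on the tray rims.
- **Drawer at the start:** it was about 4 mm open.

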